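Set up the drying rest: prop leg out, strip on top

TASK

Swing the folding prop leg of the wooden drying rest out with a push until it is hard up against its stop; feel for the stop, press the leg firmly home against it for a moment with something like 5 to 15 N, and never push it harder than 25 N, or its hinge screws tear out. Then pick up the grooved fir strip, lay it gently down flat, grooves up, along the rest's fence with its middle over the leg, so that it lies on both the ledge and the leg, and let go. Leave the tape measure, the screw tub and the paste pot where they are.

Things in the scene. Friction and masses are not known exactly. Their poses are not given: they have to be found in the camera images.
- rest: the drying rest, fixed to the bench: a wooden rail 300 mm long along its own y. Origin on the bench, under point rest_ledge. Own x points to the back, away from the leg; z up. Rail front face at x = -20 mm. Upright hinge axis of the leg at x = -32 mm, y = 0. Folded, the leg points along -y; it swings out level, towards -x (clockwise from above).
- rest_ledge (a point): half-way along the rail, on the line where its ledge meets its fence; axes as the rest. The ledge (light wood) is the flat top from x = -20 to 0 mm, 90 mm above the bench. The fence (dark wood) runs behind it, x = 0 to 12 mm, and rises only 6 mm above the ledge.
- leg_hinge (a point): point on the leg's upright hinge axis, at the height of the leg's top, 90 mm above the bench. Own x points from the hinge along the leg to its free end, z up.
- leg_end (a point): middle of the top edge of the leg's free end, 165 mm from the hinge axis, 90 mm above the bench; own x along the leg, outwards. The leg is a board 18 mm thick, 5 to 165 mm from the hinge, 36 to 90 mm above the bench, with a post under its end. It starts 0.44 to 1.03 rad off the rail; push the side facing the rail. Its hinge has 0.2 N m of friction and stays where it is left.
- strip_mid (a point): centre, half-way up, of the loose grooved fir strip, 200 x 62 x 26 mm, lying flat on the bench, grooves up, about 0.17 kg. Own x lies along its 200 mm length, y across its 62 mm width, z up. Lying on the rest, its centre is 103 mm above the bench.
- fir_strip: the same strip; origin at the centre of its underside, its own x and y turned 0.384 rad about z from the strip's length and width.
- leg: the same prop leg; origin on the hinge axis at bench height, its own -y along the leg. Its joint value (not measured) reads pi/2 against the stop, less when short of it. The stop, a brass lug beside the hinge on the leg's far side, is clamped at another setting each time: the leg stops somewhere between 1.38 and 1.76 rad off the rail's line. It does not yield.
- tape_measure: yellow tape measure, 61 x 76 x 66 mm, bystander standing loose near the leg; origin at the centre of its underside.
- screw_tub: clear tub of screws with red lid, 85 x 85 x 64 mm, bystander standing loose on the right; origin at the centre of its underside.
- paste_pot: small white pot, 45 mm across, 34 mm high, bystander standing loose on the left beyond the strip; origin at the centre of its underside.

How it is judged (in metres and radians):
On the way, in this order (a step that is already met when the one before it is completed fails the run):
1. the leg is against its stop (within 0.04 rad) and pressed there by the fingers with more than 4 N for 0.2 s (value of joint leg above 1.53 rad and contact force between the fingers and leg above 4 N), for 0.2 s.
2. the strip is set down on the rest while still held: low over ledge and leg, not dropped (contact force between the fingers and fir_strip above 0.3 N and z of strip_mid in the frame of rest between 0.098 and 0.113 m and x of strip_mid in the frame of rest between -0.06 and -0.02 m and y of strip_mid in the frame of rest between -0.05 and 0.05 m), for 0.05 s.
At the end, for the whole second after the job is handed in: Leg within 0.06 rad of its stop; strip at rest, flat (0.05 rad) on ledge and leg, its centre 100 to 106 mm above the bench, along the fence within 0.15 rad, its middle within 40 mm of the hinge along the fence and 26 to 48 mm in front of the fence (value of joint leg above 1.51 rad and x of strip_mid in the frame of rest between -0.048 and -0.026 m and y of strip_mid in the frame of rest between -0.04 and 0.04 m and z of strip_mid in the frame of rest between 0.1 and 0.106 m and angle between strip_mid's own z axis and vertical below 0.05 rad and angle between the x axis of strip_mid and the y axis of rest, either way round below 0.15 rad and linear speed of fir_strip below 0.02 m/s); the robot touches nothing.
It fails at once if the leg is pushed harder than 25 N (contact force between any of the fingers, the arm and leg above 25 N).
It fails at once if a bystander is moved by more than 20 mm (distance of any of tape_measure, screw_tub, paste_pot from where it was at the start of the episode above 0.02 m).
It also fails if it takes over 67 s, if anything falls off the work surface, if the arm or the gripper's body presses on something with over 40 N, if the wrist force passes 120 N, or if a joint passes its speed limit or range.

ROBOT

A 6-joint arm with a two-finger parallel gripper is mounted at the origin on a cart in front of the work surface, level with it; the furniture and walls round the work are solid. World frame = base frame: x ahead of the robot, y to its left, z up, the work surface at z = 0. Lengths are in mm, angles in rad, forces in N, time in s.
With the tool pointing down it reaches from about 300 to 825 mm from the base axis. Payload 5.4 kg.
Tool frame: the origin (TCP) lies midway between the tips of the shut fingers; the grasp point (between the pads) lies 19 mm behind it; z points along the fingers, y is the line along which they close (so a half turn about z gives the same grasp; the last joint's range is limited). The gripper opens to 92 mm and grips with 3 to 60 N. Pads are 20 mm wide; open, the fingers measure 128 mm over their backs; the gripper's body (75 mm by 189 mm) begins 69 mm behind the grasp point.
Start: joints at [-1.445, 0.158, 1.597, -0, 1.386, -0.21], TCP at [189.453, -542.875, 214.601] pointing down, gripper open.
Joint ranges: [-2.91, 2.91], [-0.94, 2.29], [0.18, 2.7], [-1.29, 4.43], [0.17, 2.64], [-3, 3]. Speed limits (rad/s): [2.57, 2.57, 3.14, 3.14, 3.14, 3.14].

INTERFACE

Orientations are given as a rotation vector (axis times angle).
In Python, from workcell import bot gives the robot as it stands.
- The arm moves only by the tool carry_out, never from a script. Its argument "deltas" is a list of rows, each a list of 7 numbers: the opening, from 0 (shut) to 1 (fully open), then the shift along the tool's x, y, z in cm, then the turn, a rotation vector about the tool's x, y, z in rad. In form: [[claw, x, y, z, ax, ay, az], ...]. A call has 1 to 20 rows; each row is the pose to reach, as a shift and turn from the pose commanded when the call began, along the tool's axes at that moment; what a row does not reach only later rows make up. A row lasts 1/12 s, in which the tool goes at most 41.7 mm and 7.16 degrees, less where a joint would pass 70% of its speed; a pose out of reach is approached as far as the arm can. A call with a gripper value outside its range is refused whole. The fingers move at their own pace and stop on an object; "newtons" is the grip in N (left out, the last holds). Time passes only in rows, so rows that repeat a pose let the fingers close. It gives the time, the measured TCP pose, the force, the opening and the grip force at its end, in the units of the state.
- bot.read_state(): the state, without advancing time (a new reading comes with each control period).
- bot.get_image(name): name is "scene" or "top" or "wrist"; returns the picture (420x560x3 uint8, blue, green, red); there is no depth.
- bot.calibration(name): a dict with "vertical_fov" (degrees; the focal length in pixels is half the picture's height over the tangent of half this angle, whatever the lens; pixels are square), "cx", "cy" (the principal point, pixels), "camera_from_world" (4x4, takes a point from world to camera coordinates). Camera axes: x right, y down, z forward; pixel columns grow to the right and rows downward; lengths in mm; the calibration is good to about 2 mm. A picture is of the moment at which its call begins: read the wrist's pose just before it. calibration takes no time and is no camera call; for the wrist camera it gives the pose at the moment of the call.
- bot.finish_job(): hands the job in; it is judged then, once.
Trained networks look in the newest picture that a camera, given by its name, has taken for a name from the list of things; names that differ only in an ending like _2 or _b are one class to them, and where a whole thing is asked for, a point or a joint stands for the part that bears it (a point fixed in the world has none). Each returns a list of dicts, best first, with "score" (0 to 1); they miss things now and then, are a little off and sometimes report something else, mostly with a low value. They report only what shows in the picture. A call takes as long as a camera call.
- bot.look_for(camera, label): "point" ([column, row] in pixels, amid what is visible of it).
The state is a dict: "clock": time; "joints": joint angles; "qvel": joint speeds; "joint_torque": joint torques, N m; "ee_pos": TCP position; "ee_rot": TCP orientation; "force": force on the tool from outside, world axes, zero at the start; "moment": the same for the moment, N m; "finger_gap": finger opening in mm; "grasp_force": force on a finger pad.
Only numpy, scipy, OpenCV 4.12 (cv2) and the standard library are available. Lean on these libraries where they do the work, as an engineer would, in place of code of your own. Each camera call takes 0.05 s, during which the arm holds its last target. There are 200 camera calls.

## Working session

There is one attempt and no reset: what is moved stays moved. The work goes in short steps, Python scripts to look and compute and a tool call to move; the robot and the scene stay as the last step left them, time stands still between calls to the robot, and variables do not carry over. Pictures are saved under pics/ and viewed, at most 10 in all, crops included, and the job is handed in when it is done.

Besides the shell and the picture viewer there is one more tool, called after "Emit:" by a JSON object that holds its "fn" and its "kwargs". carry_out: Moves the arm, as the interface text tells. Its arguments: {"type":"object","properties":{"deltas":{"type":"array"},"newtons":{"type":"number"}},"required":["deltas"]}

```bash
mkdir -p pics
cat > h.py <<'E'
from workcell import bot
import numpy as np, cv2
from scipy.spatial.transform import Rotation as R
def ray(cam,px):
    c=bot.calibration(cam); f=210/np.tan(np.radians(c["vertical_fov"])/2)
    T=np.array(c["camera_from_world"]); d=T[:3,:3].T@np.array([(px[0]-c["cx"])/f,(px[1]-c["cy"])/f,1]); o=-T[:3,:3].T@T[:3,3]
    return o,d
def atz(cam,px,z):
    o,d=ray(cam,px); return o+d*(z-o[2])/d[2]
def proj(cam,P):
    c=bot.calibration(cam); f=210/np.tan(np.radians(c["vertical_fov"])/2)
    p=np.array(c["camera_from_world"])@np.append(P,1); return np.array([c["cx"]+f*p[0]/p[2],c["cy"]+f*p[1]/p[2]])
def snap(cam,n):
    im=bot.get_image(cam); cv2.imwrite(f"pics/{n}.png",im); return im
E
python3 - <<'E'
from h import *
np.set_printoptions(precision=1,suppress=True)
for cam in("top","scene"):
    snap(cam,cam+"0")
    for n,z in [("rest_ledge",90),("leg_hinge",90),("leg_end",90),("strip_mid",13),("tape_measure",33),("screw_tub",32),("paste_pot",17)]:
        for d in bot.look_for(cam,n)[:2]: print(cam,n,d["score"],np.array(d["point"]),atz(cam,d["point"],z))
s=bot.read_state(); print(s)
E
```

```text
top rest_ledge 0.9 [324.5 175. ] [ 667.2 -116.5   90. ]
top leg_hinge 0.95 [343.4 207.3] [ 580.4 -165.5   90. ]
top leg_end 0.79 [345.2 206.5] [ 582.5 -170.3   90. ]
top strip_mid 0.86 [231.9 243.4] [490.9 134.6  13. ]
top tape_measure 0.8 [419.6 243.7] [ 488.8 -378.3   33. ]
top screw_tub 0.79 [446.6 212.5] [ 574.9 -456.4   32. ]
top paste_pot 0.74 [133.3 246. ] [483.4 403.8  17. ]
scene rest_ledge 0.8 [274.7 195.9] [587.7 -53.9  90. ]
scene leg_hinge 0.85 [301.8 191.4] [ 545.3 -122.    90. ]
scene leg_end 0.64 [304.  188.9] [ 548.9 -138.8   90. ]
scene strip_mid 0.72 [259.  269.6] [485.  148.9  13. ]
scene tape_measure 0.7 [258.3 266.7] [476.7 162.8  33. ]
scene tape_measure 0.61 [359.3 188.7] [ 475.4 -346.7   33. ]
scene screw_tub 0.92 [346.3 170.6] [ 571.9 -446.3   32. ]
scene paste_pot 0.74 [178.  330.8] [486.4 402.1  17. ]
{'clock': 0.8, 'joints': array([-1.4,  0.2,  1.6, -0. ,  1.4, -0.2]), 'qvel': array([ 0.,  0.,  0., -0.,  0.,  0.]), 'joint_torque': array([ -0. , -38.6, -32.2,   0.1,   0. ,  -0. ]), 'ee_pos': array([ 189.4, -542.9,  214.6]), 'ee_rot': array([-3.1, -0.5,  0. ]), 'force': array([ 0.3,  0.1, -1.4]), 'moment': array([-0.1,  0. , -0. ]), 'grasp_force': 0.0, 'finger_gap': 91.53398483639155}
```

```bash
python3 -c "
import cv2
im=cv2.imread('pics/top0.png');c=im[130:310,110:500];cv2.imwrite('pics/topc.png',cv2.resize(c,None,fx=2,fy=2,interpolation=cv2.INTER_CUBIC))"
```

```text
(no output)
```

View pics/topc.png

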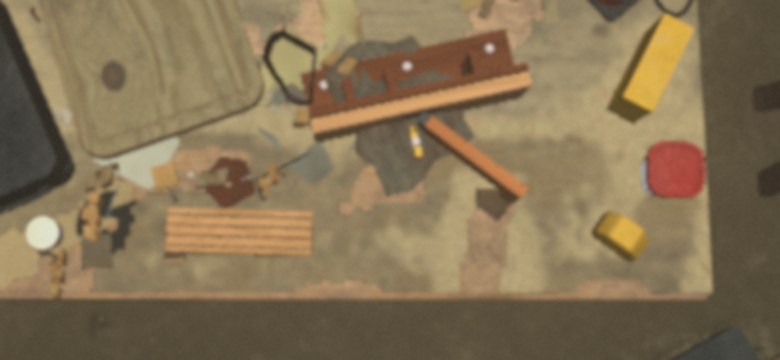

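View pics/scene0.png

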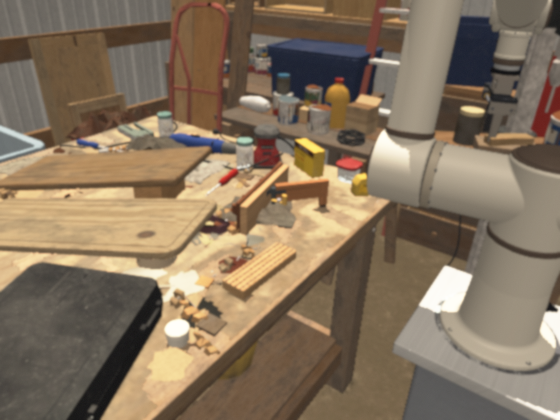

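The top view shows the rest with its light ledge from crop (312,127) to (529,80). The leg runs from (425,120) to (522,193), and the strip spans (166..312, 208..254). The tape measure is at (620,235), well off the leg's end, and the tub is at (675,170).

Run:
```python
from h import *
np.set_printoptions(precision=2,suppress=True)
f=lambda x,y,z:atz("top",(110+x/2,130+y/2),z)
for n,a in dict(ledgeL=(311,117,90),ledgeR=(527,68,90),frontL=(313,131,90),frontR=(530,84,90),hinge=(425,121,90),legend=(520,193,90),sA=(166,208,26),sB=(312,209,26),sC=(312,255,26),sD=(166,253,26),tape=(620,235,33)).items(): print(n,f(*a))
o,_=ray("top",(280,210));print(o)
s=bot.read_state();print(s["ee_rot"],R.from_rotvec(s["ee_rot"]).as_matrix())
c=bot.calibration("wrist");T=np.array(c["camera_from_world"]);M=R.from_rotvec(s["ee_rot"]).as_matrix()
print("wristcam in tool",M.T@(-T[:3,:3].T@T[:3,3]-s["ee_pos"]),"axis",M.T@T[:3,:3].T, c["vertical_fov"])
```

```text
ledgeL [630.4   40.05  90.  ]
ledgeR [ 697.4  -247.82   90.  ]
frontL [611.61  37.27  90.  ]
frontR [ 675.57 -251.29   90.  ]
hinge [ 625.26 -110.82   90.  ]
legend [ 529.56 -234.52   90.  ]
sA [515.58 239.92  26.  ]
sB [514.35  40.42  26.  ]
sC [451.63  39.97  26.  ]
sD [454.29 238.17  26.  ]
tape [ 478.51 -379.     33.  ]
[ 385.08  -14.83 1401.48]
[-3.1  -0.52  0.  ] [[ 0.94  0.33 -0.  ]
 [ 0.33 -0.94  0.  ]
 [ 0.   -0.   -1.  ]]
wristcam in tool [  76.78   -1.14 -171.04] axis [[-0.   -0.96 -0.27]
 [ 1.   -0.   -0.  ]
 [ 0.   -0.27  0.96]] 63.28854542921432
```

Emit:
{"fn": "carry_out", "kwargs": {"deltas": [[0, 4, -1.2, 0, 0, 0, 0.11], [0, 8, -2.4, 0, 0, 0, 0.11], [0, 12, -3.6, 0, 0, 0, 0.11], [0, 16, -4.9, 0, 0, 0, 0.11], [0, 20, -6.1, 0, 0, 0, 0.11], [0, 24, -7.3, 0, 0, 0, 0.11], [0, 28, -8.5, 0, 0, 0, 0.11], [0, 32, -9.8, 0, 0, 0, 0.11], [0, 36, -11, 0, 0, 0, 0.11], [0, 40, -12.2, 0, 0, 0, 0.11], [0, 44, -13.4, 0, 0, 0, 0.11], [0, 48, -14.6, 0, 0, 0, 0.11], [0, 48, -14.6, 0, 0, 0, 0.11], [0, 48, -14.6, 0, 0, 0, 0.11], [0, 48, -14.6, 0, 0, 0, 0.11]], "newtons": 20}}

```text
clock: 2.05
ee_pos: [594.3, -247.0, 214.4]
ee_rot: [3.121, 0.355, -0.001]
force: [-0.2, -0.1, -0.1]
finger_gap: 0.6
grasp_force: 0.0
```

Run:
```python
from h import *
np.set_printoptions(precision=2,suppress=True)
s=bot.read_state();print(s["ee_pos"],s["ee_rot"],s["force"],s["finger_gap"],s["clock"],s["joints"])
im=snap("wrist","w1"); cv2.imwrite("pics/w1b.png",cv2.resize(im,(800,600),interpolation=cv2.INTER_CUBIC))
np.save("pics/w1T.npy",np.array(bot.calibration("wrist")["camera_from_world"]))
for n,z in [("rest_ledge",90),("leg_hinge",90),("leg_end",90)]:
    for d in bot.look_for("wrist",n)[:2]: print(n,d["score"],np.array(d["point"]),atz("wrist",d["point"],z))
```

```text
[ 594.25 -246.97  214.35] [ 3.12  0.35 -0.  ] [-0.22 -0.14 -0.05] 0.5792308064578277 2.05 [-0.58  0.33  1.39 -0.    1.42  0.76]
leg_hinge 0.91 [192.5 188.5] [ 591.37 -171.69   90.  ]
leg_end 0.69 [193.  188.3] [ 591.7  -172.08   90.  ]
```

View pics/w1b.png

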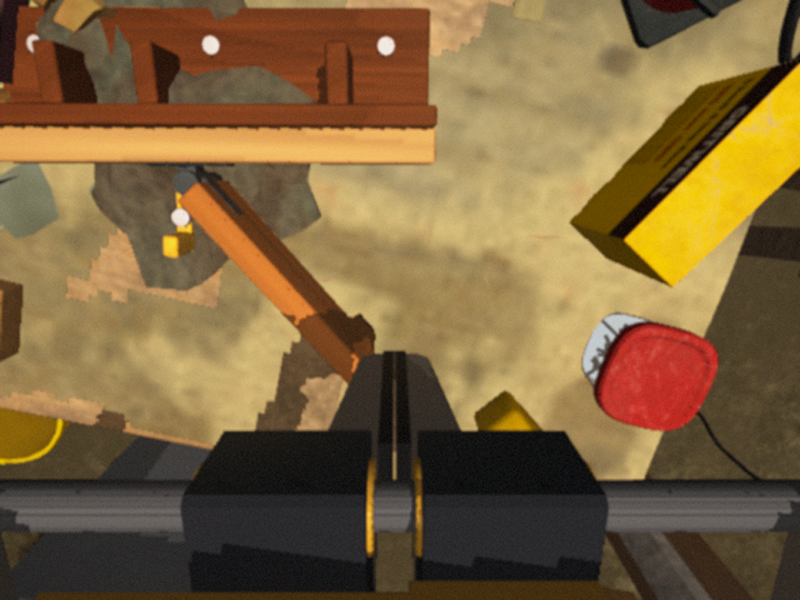

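Wrist view: the rail edges are level, so the tool is squared to the rest. The hinge is at (187,182) and the leg runs to (355,378). The brass stop lug is at about (178,243) on the leg's far side. The tape measure is beyond the fingers at (507,412).

Run:
```python
from h import *
np.set_printoptions(precision=1,suppress=True)
f=lambda x,y,z=90:atz("wrist",(x*.7,y*.7),z)
for n,a in dict(ledgeL=(5,128),ledgeR=(435,127),fL=(5,163),fR=(434,163),hinge=(187,182),eL=(349,381),eR=(372,355),sideL0=(184,195),sideR0=(208,180),lug1=(165,243),lug2=(193,245),lug3=(178,258)).items(): print(n,f(*a), f(*a,60) if 'lug' in n else '')
a,b=f(5,163),f(434,163);print(np.arctan2(a[1]-b[1],a[0]-b[0])-np.pi/2)
print(f(435,127)-f(434,163), proj("wrist",np.array([632.7,-111.2,90]))/.7)
```

```text
ledgeL [638.9  -7.8  90. ] 
ledgeR [ 694.  -248.1   90. ] 
fL [619.1  -8.   90. ] 
fR [ 674.6 -252.3   90. ] 
hinge [ 631.9 -112.8   90. ] 
eL [ 527.7 -231.2   90. ] 
eR [ 549.1 -242.2   90. ] 
sideL0 [ 624.  -111.9   90. ] 
sideR0 [ 635.8 -124.8   90. ] 
lug1 [ 592.7 -103.6   90. ] [585.1 -90.9  60. ]
lug2 [ 595.3 -120.5   90. ] [ 587.9 -109.4   60. ]
lug3 [ 585.2 -112.3   90. ] [ 576.8 -100.4   60. ]
0.22325866328140842
[19.4  4.3  0. ] [184.4 180. ]
```

Emit:
{"fn": "carry_out", "kwargs": {"deltas": [[0, 0, 0, 4, 0, 0, 0], [0, 0, 0, 8, 0, 0, 0], [0, 0, 0, 12, 0, 0, 0], [0, 0, 0, 15, 0, 0, 0], [0, 0, 0, 16.4, 0, 0, 0], [0, 0, 0, 16.4, 0, 0, 0], [0, -0.2, -0.4, 16.4, 0, 0, 0], [0, -0.35, -0.7, 16.4, 0, 0, 0], [0, -0.5, -1.0, 16.4, 0, 0, 0], [0, -0.65, -1.35, 16.4, 0, 0, 0], [0, -0.8, -1.7, 16.4, 0, 0, 0], [0, -0.98, -2.05, 16.4, 0, 0, 0], [0, -1.2, -2.3, 16.4, 0, 0, 0], [0, -1.45, -2.5, 16.4, 0, 0, 0], [0, -1.65, -2.7, 16.4, 0, 0, 0]]}}

```text
clock: 3.5
ee_pos: [572.6, -224.2, 50.9]
ee_rot: [3.121, 0.354, 0.002]
force: [2.0, -0.5, -0.4]
finger_gap: 0.1
grasp_force: 0.8
```

Emit:
{"fn": "carry_out", "kwargs": {"deltas": [[0, -0.3, -0.2, 0, 0, 0, 0], [0, -0.65, -0.46, 0, 0, 0, 0], [0, -0.95, -0.75, 0, 0, 0, 0], [0, -1.2, -1.05, 0, 0, 0, 0], [0, -1.45, -1.35, 0, 0, 0, 0], [0, -1.7, -1.65, 0, 0, 0, 0], [0, -1.94, -1.9, 0, 0, 0, 0], [0, -2.15, -2.2, 0, 0, 0, 0], [0, -2.4, -2.6, 0, 0, 0, 0], [0, -2.65, -2.95, 0, 0, 0, 0]]}}

```text
clock: 4.33
ee_pos: [539.7, -201.1, 50.6]
ee_rot: [3.122, 0.354, 0.0]
force: [1.0, -0.9, 0.1]
finger_gap: 0.2
grasp_force: 0.8
```

Run:
```python
from h import *
np.set_printoptions(precision=2,suppress=True)
s=bot.read_state();print(s["ee_pos"],s["force"])
im=snap("wrist","w2"); cv2.imwrite("pics/w2b.png",cv2.resize(im[:300,:400],(800,600),interpolation=cv2.INTER_CUBIC))
```

```text
[ 539.68 -201.1    50.61] [ 1.   -0.89  0.15]
```

View pics/w2b.png

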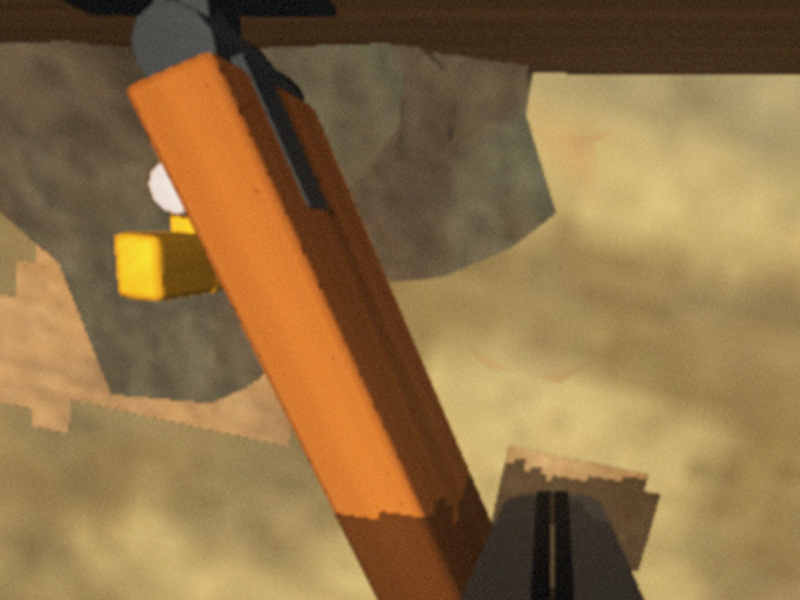

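The leg is now at about 1.13 rad by the picture and still clear of the brass lug at (140,265).

Emit:
{"fn": "carry_out", "kwargs": {"deltas": [[0, -0.15, -0.25, 0, 0, 0, 0], [0, -0.3, -0.5, 0, 0, 0, 0], [0, -0.45, -0.8, 0, 0, 0, 0], [0, -0.6, -1.1, 0, 0, 0, 0], [0, -0.75, -1.4, 0, 0, 0, 0], [0, -0.85, -1.6, 0, 0, 0, 0]]}}

```text
clock: 4.88
ee_pos: [527.8, -187.4, 50.6]
ee_rot: [-3.121, -0.354, 0.0]
force: [1.7, -1.1, 0.2]
finger_gap: 0.5
grasp_force: 0.7
```

Emit:
{"fn": "carry_out", "kwargs": {"deltas": [[0, -0.05, -0.15, 0, 0, 0, 0], [0, -0.1, -0.3, 0, 0, 0, 0], [0, -0.15, -0.45, 0, 0, 0, 0]]}}

```text
clock: 5.13
ee_pos: [525.6, -183.6, 50.6]
ee_rot: [3.122, 0.354, 0.0]
force: [1.5, -1.4, -0.5]
finger_gap: 0.3
grasp_force: 0.7
```

Emit:
{"fn": "carry_out", "kwargs": {"deltas": [[0, -0.05, -0.15, 0, 0, 0, 0], [0, -0.1, -0.3, 0, 0, 0, 0]]}}

```text
clock: 5.3
ee_pos: [524.0, -180.9, 50.6]
ee_rot: [3.122, 0.354, 0.0]
force: [2.1, -0.5, 0.0]
finger_gap: 0.1
grasp_force: 0.7
```

Emit:
{"fn": "carry_out", "kwargs": {"deltas": [[0, -0.03, -0.15, 0, 0, 0, 0], [0, -0.07, -0.3, 0, 0, 0, 0]]}}

```text
clock: 5.47
ee_pos: [522.6, -178.1, 50.6]
ee_rot: [3.122, 0.354, -0.0]
force: [2.5, -1.0, 0.7]
finger_gap: 0.2
grasp_force: 0.7
```

Emit:
{"fn": "carry_out", "kwargs": {"deltas": [[0, -0.03, -0.15, 0, 0, 0, 0], [0, -0.07, -0.3, 0, 0, 0, 0]]}}

```text
clock: 5.63
ee_pos: [521.3, -175.3, 50.6]
ee_rot: [3.122, 0.354, 0.0]
force: [2.1, -1.6, -0.5]
finger_gap: 0.3
grasp_force: 0.7
```

Emit:
{"fn": "carry_out", "kwargs": {"deltas": [[0, -0.03, -0.15, 0, 0, 0, 0], [0, -0.06, -0.3, 0, 0, 0, 0]]}}

```text
clock: 5.8
ee_pos: [520.0, -172.6, 50.6]
ee_rot: [3.122, 0.354, 0.0]
force: [1.9, -1.4, 1.1]
finger_gap: 0.2
grasp_force: 0.7
```

Run:
```python
from h import *
np.set_printoptions(precision=2,suppress=True)
s=bot.read_state();print(s["ee_pos"],s["force"])
im=snap("wrist","w3"); cv2.imwrite("pics/w3b.png",cv2.resize(im[:300,:400],(800,600),interpolation=cv2.INTER_CUBIC))
```

```text
[ 519.96 -172.55   50.62] [ 1.94 -1.36  1.08]
```

View pics/w3b.png

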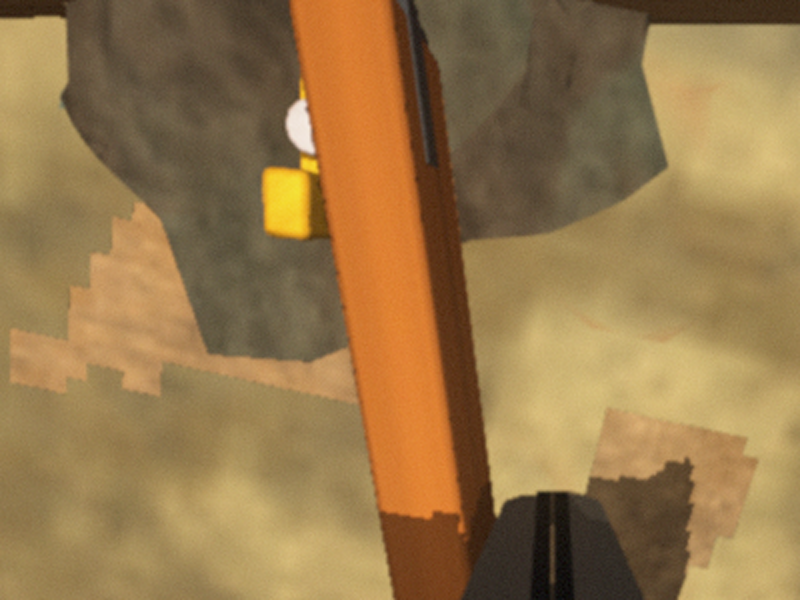

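The leg is now at about 1.41 rad, with the lug at (290,200) still slightly off its far face. I'll keep creeping.

Emit:
{"fn": "carry_out", "kwargs": {"deltas": [[0, -0.02, -0.15, 0, 0, 0, 0], [0, -0.05, -0.3, 0, 0, 0, 0]]}}

```text
clock: 6.02
ee_pos: [518.8, -169.8, 50.6]
ee_rot: [3.122, 0.354, -0.0]
force: [1.7, -1.3, -0.1]
finger_gap: 0.6
grasp_force: 0.7
```

Emit:
{"fn": "carry_out", "kwargs": {"deltas": [[0, -0.02, -0.12, 0, 0, 0, 0], [0, -0.04, -0.25, 0, 0, 0, 0]]}}

```text
clock: 6.18
ee_pos: [517.9, -167.4, 50.6]
ee_rot: [-3.122, -0.354, -0.0]
force: [2.7, -0.4, -0.1]
finger_gap: 0.2
grasp_force: 0.7
```

Emit:
{"fn": "carry_out", "kwargs": {"deltas": [[0, -0.02, -0.12, 0, 0, 0, 0], [0, -0.03, -0.25, 0, 0, 0, 0]]}}

```text
clock: 6.35
ee_pos: [517.0, -165.0, 50.6]
ee_rot: [3.122, 0.354, -0.0]
force: [1.6, -0.8, 1.0]
finger_gap: 0.5
grasp_force: 0.7
```

Emit:
{"fn": "carry_out", "kwargs": {"deltas": [[0, -0.02, -0.12, 0, 0, 0, 0], [0, -0.03, -0.25, 0, 0, 0, 0]]}}

```text
clock: 6.52
ee_pos: [516.2, -162.7, 50.6]
ee_rot: [3.121, 0.354, 0.0]
force: [1.1, -0.5, -0.3]
finger_gap: 0.5
grasp_force: 0.8
```

Emit:
{"fn": "carry_out", "kwargs": {"deltas": [[0, -0.01, -0.12, 0, 0, 0, 0], [0, -0.02, -0.25, 0, 0, 0, 0]]}}

```text
clock: 6.68
ee_pos: [515.4, -160.3, 50.6]
ee_rot: [3.122, 0.354, 0.0]
force: [1.2, -1.2, -0.4]
finger_gap: 0.5
grasp_force: 0.8
```

Emit:
{"fn": "carry_out", "kwargs": {"deltas": [[0, -0.01, -0.12, 0, 0, 0, 0], [0, -0.02, -0.25, 0, 0, 0, 0]]}}

```text
clock: 6.85
ee_pos: [514.7, -157.9, 50.6]
ee_rot: [3.122, 0.354, 0.0]
force: [1.3, -1.5, -0.9]
finger_gap: 0.4
grasp_force: 0.8
```

Emit:
{"fn": "carry_out", "kwargs": {"deltas": [[0, -0.01, -0.12, 0, 0, 0, 0], [0, -0.02, -0.25, 0, 0, 0, 0]]}}

```text
clock: 7.02
ee_pos: [513.9, -155.5, 50.6]
ee_rot: [3.122, 0.354, 0.0]
force: [1.3, -1.5, -0.1]
finger_gap: 0.7
grasp_force: 0.8
```

Emit:
{"fn": "carry_out", "kwargs": {"deltas": [[0, -0.01, -0.12, 0, 0, 0, 0], [0, -0.02, -0.25, 0, 0, 0, 0]]}}

```text
clock: 7.18
ee_pos: [513.2, -153.1, 50.6]
ee_rot: [3.122, 0.354, 0.0]
force: [2.1, -1.6, 0.1]
finger_gap: 0.4
grasp_force: 0.8
```

Emit:
{"fn": "carry_out", "kwargs": {"deltas": [[0, 0, -0.12, 0, 0, 0, 0], [0, -0.01, -0.25, 0, 0, 0, 0]]}}

```text
clock: 7.35
ee_pos: [512.7, -150.9, 50.7]
ee_rot: [3.121, 0.354, 0.001]
force: [1.6, -4.1, -0.4]
finger_gap: 0.6
grasp_force: 2.5
```

Emit:
{"fn": "carry_out", "kwargs": {"deltas": [[0, 0, -0.12, 0, 0, 0, 0], [0, -0.01, -0.25, 0, 0, 0, 0]]}}

```text
clock: 7.52
ee_pos: [512.8, -150.3, 51.1]
ee_rot: [3.117, 0.354, 0.003]
force: [4.4, -10.6, -4.4]
finger_gap: 0.1
grasp_force: 5.5
```

Emit:
{"fn": "carry_out", "kwargs": {"deltas": [[0, 0, -0.12, 0, 0, 0, 0], [0, -0.01, -0.25, 0, 0, 0, 0]]}}

```text
clock: 7.68
ee_pos: [512.9, -149.8, 51.4]
ee_rot: [3.113, 0.353, 0.006]
force: [5.9, -16.9, -7.3]
finger_gap: 0.6
grasp_force: 8.6
```

Emit:
{"fn": "carry_out", "kwargs": {"deltas": [[0, 0, -0.12, 0, 0, 0, 0], [0, 0, -0.25, 0, 0, 0, 0]]}}

```text
clock: 7.85
ee_pos: [513.0, -149.4, 51.7]
ee_rot: [3.11, 0.353, 0.008]
force: [7.0, -24.1, -10.4]
finger_gap: 0.5
grasp_force: 11.8
```

That batch pushed harder than I intended: 24 N in y and about 27 N in total. I shouldn't have sent four creeps without checking each one. I'll back off to about 10 N now and hold.

Emit:
{"fn": "carry_out", "kwargs": {"deltas": [[0, 0, 0.5, 0, 0, 0, 0], [0, 0, 0.5, 0, 0, 0, 0], [0, 0, 0.5, 0, 0, 0, 0], [0, 0, 0.5, 0, 0, 0, 0], [0, 0, 0.5, 0, 0, 0, 0]]}}

```text
clock: 8.27
ee_pos: [512.6, -150.6, 51.2]
ee_rot: [3.117, 0.353, 0.003]
force: [2.8, -7.8, -1.6]
finger_gap: 0.6
grasp_force: 4.3
```

Run:
```python
from h import *
s=bot.read_state();print(s)
```

```text
{'clock': 8.2667, 'joints': array([-0.51055269,  0.24273415,  1.84750205, -0.00287586,  1.04743446,
        0.83603206]), 'qvel': array([ 0.00232124,  0.00167394,  0.00017576,  0.00010141, -0.00139172,
       -0.00060586]), 'joint_torque': array([  4.05839503, -36.69668198, -24.53303754,   1.56916715,
         1.76588595,  -0.0798664 ]), 'ee_pos': array([ 512.64529949, -150.61909448,   51.22530299]), 'ee_rot': array([3.11733272e+00, 3.53203655e-01, 2.71629693e-03]), 'force': array([ 2.82403817, -7.84223269, -1.63891505]), 'moment': array([-1.35165501, -0.35414179, -0.08041758]), 'grasp_force': 4.302422069013119, 'finger_gap': 0.5535545949701259}
```

The hold worked at about 8 N for 0.3 s. Next I retreat, rise and go above the strip with a quarter turn.

Emit:
{"fn": "carry_out", "kwargs": {"deltas": [[0, 0, 2, 0, 0, 0, 0], [0, 0, 3, 0, 0, 0, 0], [0, 0, 3, -4, 0, 0, 0], [0, 0, 3, -8, 0, 0, 0], [0, 0, 3, -12, 0, 0, 0], [0.5, 0, 2, -15, 0, 0, -0.1], [0.5, 0.5, -2, -15, 0, 0, -0.2], [1, 1, -6, -15, 0, 0, -0.32], [1, 1.5, -10, -15, 0, 0, -0.44], [1, 2, -14, -15, 0, 0, -0.56], [1, 2.5, -18, -15, 0, 0, -0.68], [1, 3, -22, -15, 0, 0, -0.8], [1, 3.4, -26, -15, 0, 0, -0.92], [1, 3.8, -28.8, -15, 0, 0, -1.04], [1, 3.8, -28.8, -15, 0, 0, -1.16], [1, 3.8, -28.8, -15, 0, 0, -1.28], [1, 3.8, -28.8, -15, 0, 0, -1.336], [1, 3.8, -28.8, -15, 0, 0, -1.336], [1, 3.8, -28.8, -15, 0, 0, -1.336]]}}

```text
clock: 9.85
ee_pos: [483.8, 140.9, 200.2]
ee_rot: [-2.233, -2.209, 0.001]
force: [0.1, 0.3, -0.1]
finger_gap: 91.3
grasp_force: 0.0
```

Run:
```python
from h import *
np.set_printoptions(precision=3,suppress=True)
s=bot.read_state();print(s["ee_pos"],R.from_rotvec(s["ee_rot"]).as_matrix(),s["joints"],s["finger_gap"])
snap("wrist","w4");snap("top","t4")
for c in("wrist","top"):
  for n,z in [("strip_mid",26),("leg_end",90),("leg_hinge",90)]:
    for d in bot.look_for(c,n)[:1]: print(c,n,d["score"],np.array(d["point"]),atz(c,d["point"],z))
```

```text
[483.846 140.9   200.245] [[ 0.011  1.    -0.001]
 [ 1.    -0.011  0.   ]
 [ 0.    -0.001 -1.   ]] [ 0.043 -0.015  1.809  0.     1.349  0.054] 91.29167859981055
wrist strip_mid 0.58 [279.7 178.7] [488.029 156.471  26.   ]
wrist leg_end 0.82 [325.7 406.6] [532.763 -68.172  90.   ]
wrist leg_hinge 0.56 [322.2 404.5] [529.229 -65.517  90.   ]
top strip_mid 0.84 [248.6 246. ] [482.862  87.629  26.   ]
top leg_end 0.62 [325.9 219.5] [ 547.929 -119.018   90.   ]
top leg_hinge 0.55 [324.7 218.7] [ 550.041 -115.887   90.   ]
```

View pics/w4.png

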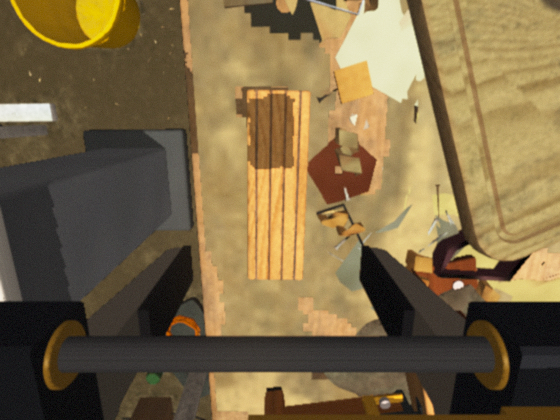

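The strip's top corners in the wrist view are (248,90), (309,91), (303,280) and (247,278). It lies well between the open fingers, with its surroundings clear.

Run:
```python
from h import *
np.set_printoptions(precision=3,suppress=True)
P=np.array([atz("wrist",p,26) for p in [(248,90),(309,91),(303,280),(247,278)]]);print(P,P.mean(0))
for e in(P[0]-P[3],P[1]-P[2]): print(np.linalg.norm(e),np.arctan2(e[1],e[0]))
```

```text
[[458.511 242.642  26.   ]
 [516.916 241.146  26.   ]
 [513.476  41.898  26.   ]
 [451.043  44.96   26.   ]] [484.987 142.662  26.   ]
197.82248058215296 1.5330385586881923
199.27762517146826 1.553532132929534
```

Emit:
{"fn": "carry_out", "kwargs": {"deltas": [[1, 0.1, 0.1, 4, 0, 0, 0.01], [1, 0.1, 0.1, 8, 0, 0, 0.01], [1, 0.1, 0.1, 12, 0, 0, 0.01], [1, 0.1, 0.1, 15, 0, 0, 0.01], [1, 0.1, 0.1, 17, 0, 0, 0.01], [1, 0.1, 0.1, 18.2, 0, 0, 0.01], [1, 0.1, 0.1, 18.8, 0, 0, 0.01], [1, 0.1, 0.1, 18.8, 0, 0, 0.01]]}}

```text
clock: 10.92
ee_pos: [485.0, 141.8, 12.0]
ee_rot: [-2.242, -2.199, 0.002]
force: [0.3, -0.2, 0.0]
finger_gap: 91.6
grasp_force: 0.0
```

Emit:
{"fn": "carry_out", "kwargs": {"deltas": [[0.5, 0, 0, 0, 0, 0, 0], [0.5, 0, 0, 0, 0, 0, 0], [0.5, 0, 0, 0, 0, 0, 0], [0.5, 0, 0, 0, 0, 0, 0], [0.5, 0, 0, 0, 0, 0, 0], [0.5, 0, 0, 0, 0, 0, 0], [0.5, 0, 0, 0, 0, 0, 0]], "newtons": 20}}

```text
clock: 11.5
ee_pos: [485.8, 141.8, 13.4]
ee_rot: [2.242, 2.2, 0.001]
force: [-2.7, 0.5, 5.8]
finger_gap: 61.8
grasp_force: 20.0
```

Emit:
{"fn": "carry_out", "kwargs": {"deltas": [[0.5, 0, 0, -2, 0, 0, 0], [0.5, 0, 0, -5, 0, 0, 0], [0.5, 0, 0, -9, 0, 0, 0], [0.5, 0, 0, -13, 0, 0, 0], [0.5, -2, 1, -15, 0, 0, -0.02], [0.5, -5, 3, -15, 0, 0, -0.05], [0.5, -8, 4.7, -15, 0, 0, -0.08], [0.5, -11, 6.4, -15, 0, 0, -0.12], [0.5, -14, 8.2, -15, 0, 0, -0.15], [0.5, -17, 10, -15, 0, 0, -0.18], [0.5, -20, 11.7, -15, 0, 0, -0.22], [0.5, -22.5, 13.1, -15, 0, 0, -0.242], [0.5, -24.5, 14.2, -15, 0, 0, -0.242], [0.5, -25.2, 14.6, -15, 0, 0, -0.242], [0.5, -25.2, 14.6, -15, 0, 0, -0.242], [0.5, -25.2, 14.6, -15, 0, 0, -0.242]]}}

```text
clock: 12.83
ee_pos: [626.0, -112.1, 162.0]
ee_rot: [-1.96, -2.453, -0.0]
force: [-0.0, -0.0, -1.6]
finger_gap: 61.8
grasp_force: 20.0
```

Run:
```python
from h import *
np.set_printoptions(precision=3,suppress=True)
s=bot.read_state();print(s["ee_pos"],s["ee_rot"],s["force"],s["finger_gap"])
a=snap("wrist","w5");b=snap("top","t5")
b=cv2.resize(b[150:270,250:410],(560,420),interpolation=cv2.INTER_CUBIC)
cv2.imwrite("pics/c5.png",cv2.resize(np.hstack([a,b]),(800,300)))
for p in[(660-0,-104)]: pass
```

```text
[ 625.955 -112.124  161.96 ] [-1.96  -2.453 -0.   ] [-0.044 -0.033 -1.613] 61.80509609919473
```

View pics/w5.png

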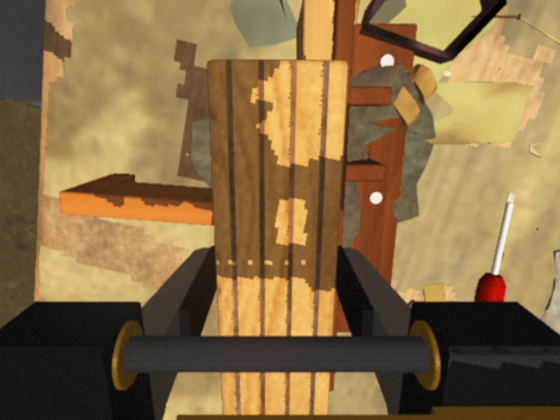

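The strip is held level. Beyond its far end the light ledge shows at columns 303–334 near row 20, with the fence just right of it. The leg (62..215, about 205) stands square under the strip.

Run:
```python
from h import *
np.set_printoptions(precision=1,suppress=True)
im=cv2.imread("pics/w5.png"); print([tuple(im[r,c]) for r in(20,) for c in range(298,358,3)])
s=bot.read_state();M=R.from_rotvec(s["ee_rot"]).as_matrix()
g=lambda u,v,z:M.T@(atz("wrist",(u,v),z)-s["ee_pos"])
for a in[(303,55,90),(333,55,90),(305,5,90),(335,5,90),(350,55,96),(353,5,96),(209,61,176),(347,62,176),(61,205,90),(62,192,90),(132,178,90),(213,222,90),(213,193,90)]:print(a,g(*a))
```

```text
[(np.uint8(72), np.uint8(116), np.uint8(138)), (np.uint8(40), np.uint8(58), np.uint8(82)), (np.uint8(74), np.uint8(138), np.uint8(192)), (np.uint8(98), np.uint8(180), np.uint8(237)), (np.uint8(91), np.uint8(176), np.uint8(234)), (np.uint8(105), np.uint8(184), np.uint8(239)), (np.uint8(103), np.uint8(183), np.uint8(240)), (np.uint8(103), np.uint8(184), np.uint8(239)), (np.uint8(97), np.uint8(183), np.uint8(239)), (np.uint8(99), np.uint8(180), np.uint8(238)), (np.uint8(100), np.uint8(181), np.uint8(238)), (np.uint8(95), np.uint8(176), np.uint8(236)), (np.uint8(30), np.uint8(52), np.uint8(76)), (np.uint8(28), np.uint8(59), np.uint8(113)), (np.uint8(36), np.uint8(75), np.uint8(142)), (np.uint8(39), np.uint8(74), np.uint8(141)), (np.uint8(37), np.uint8(77), np.uint8(139)), (np.uint8(31), np.uint8(68), np.uint8(134)), (np.uint8(30), np.uint8(64), np.uint8(125)), (np.uint8(67), np.uint8(142), np.uint8(194))]
(303, 55, 90) [116.2  18.   72.4]
(333, 55, 90) [116.2  37.7  72.4]
(305, 5, 90) [145.4  18.7  72.5]
(335, 5, 90) [145.4  37.7  72.5]
(350, 55, 96) [115.3  47.7  66.4]
(353, 5, 96) [143.7  47.9  66.4]
(209, 61, 176) [100.3 -28.3 -13.5]
(347, 62, 176) [ 99.8  30.6 -13.6]
(61, 205, 90) [  14.5 -158.5   72.5]
(62, 192, 90) [  24.3 -156.1   72.5]
(132, 178, 90) [  34.6 -103.7   72.4]
(213, 222, 90) [  1.4 -46.9  72.4]
(213, 193, 90) [ 23.5 -45.8  72.4]
```

Emit:
{"fn": "carry_out", "kwargs": {"deltas": [[0.5, 0, 0, 2, 0, 0, 0], [0.5, 0, 0, 4, 0, 0, 0], [0.5, 0, 0, 5, 0, 0, 0], [0.5, 0, 0, 5.4, 0, 0, 0], [0.5, 0, 0, 5.6, 0, 0, 0], [0.5, 0, 0, 5.7, 0, 0, 0], [0.5, 0, 0, 5.7, 0, 0, 0]]}}

```text
clock: 13.52
ee_pos: [627.1, -112.9, 106.6]
ee_rot: [1.959, 2.454, 0.001]
force: [-0.5, 0.8, -1.1]
finger_gap: 61.9
grasp_force: 20.0
```

Emit:
{"fn": "carry_out", "kwargs": {"deltas": [[0.5, 0, 0, 0.08, 0, 0, 0], [0.5, 0, 0, 0.16, 0, 0, 0], [0.5, 0, 0, 0.16, 0, 0, 0]]}}

```text
clock: 13.77
ee_pos: [626.8, -113.1, 104.4]
ee_rot: [1.96, 2.454, 0.0]
force: [0.1, 0.0, -1.5]
finger_gap: 61.8
grasp_force: 20.0
```

Emit:
{"fn": "carry_out", "kwargs": {"deltas": [[0.5, 0, 0, 0.08, 0, 0, 0], [0.5, 0, 0, 0.13, 0, 0, 0], [0.5, 0, 0, 0.13, 0, 0, 0]]}}

```text
clock: 14.02
ee_pos: [626.8, -113.1, 103.4]
ee_rot: [1.96, 2.454, 0.0]
force: [-0.9, -0.3, 2.2]
finger_gap: 61.9
grasp_force: 20.0
```

Touchdown felt. Releasing and rising.

Emit:
{"fn": "carry_out", "kwargs": {"deltas": [[0.7, 0, 0, 0, 0, 0, 0], [0.75, 0, 0, 0, 0, 0, 0], [0.85, 0, 0, 0, 0, 0, 0], [0.9, 0, 0, 0, 0, 0, 0], [0.9, 0, 0, 0, 0, 0, 0], [0.9, 0, 0, -1, 0, 0, 0], [0.9, 0, 0, -3, 0, 0, 0], [0.9, 0, 0, -6, 0, 0, 0], [0.9, 0, 0, -10, 0, 0, 0], [0.9, 0, 0, -12, 0, 0, 0], [0.9, 0, 0, -12, 0, 0, 0]]}}

```text
clock: 14.93
ee_pos: [629.8, -114.1, 230.7]
ee_rot: [1.953, 2.446, 0.006]
force: [0.0, 0.0, 0.2]
finger_gap: 82.5
grasp_force: 0.0
```

Run:
```python
from h import *
s=bot.read_state();print(s["ee_pos"],s["force"],s["finger_gap"])
snap("wrist","w6")
```

```text
[ 629.81007295 -114.08420714  230.72998576] [0.0335826  0.02874884 0.17470844] 82.53403044649642
```

View pics/w6.png

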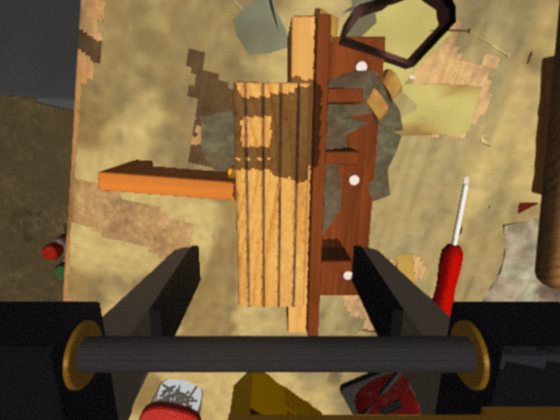

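The strip lies along the fence with its top corners near (234,82), (312,82), (308,306) and (239,306). The leg (100..237, 182) is under its middle. A quick numeric check comes next.

Run:
```python
from h import *
np.set_printoptions(precision=1,suppress=True)
P=np.array([atz("wrist",p,116) for p in [(234,82),(312,82),(308,306),(239,306)]])
Q=[atz("wrist",p,90) for p in [(316,18),(308,332)]]
m=P.mean(0);o=(Q[0]+Q[1])/2;y=(Q[0]-Q[1]);print(np.linalg.norm(y));y/=np.linalg.norm(y);x=np.array([y[1],-y[0],0])
e=P[0]-P[3]+P[1]-P[2];e/=np.linalg.norm(e)
print(P,Q,"rest x,y:",(m-o)@x,(m-o)@y,"ang",np.arcsin(e@x))
```

```text
293.62611356296946
[[ 575.   -20.5  116. ]
 [ 634.    -7.1  116. ]
 [ 679.3 -198.2  116. ]
 [ 616.4 -212.2  116. ]] [array([627.2,  43.4,  90. ]), array([ 693.2, -242.7,   90. ])] rest x,y: -35.38437581957505 -1.9242989615844501 ang 0.0037925943950710868
```

The strip measures 35 mm in front of the fence, 2 mm off the middle and parallel to the fence, all in tolerance.

```bash
python3 -c "
from workcell import bot
print(bot.finish_job())"
```

```text
the job is handed in; nothing more can be done
None
```

I handed the job in with the leg against its stop and the strip flat on ledge and leg (35 mm from the fence, 2 mm off the middle), but it may be judged failed: I overshot while feeling for the stop, and the wrist sensor briefly read 25 N horizontally (27 N in total) against the 25 N limit before I backed off to 8 N.

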